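# Whistle through the spring flap of the hallway drop box

### The job

Put the whistle away in the bamboo drop box without picking it up: with one finger push the spring flap in the box's top down and keep it held open, and with the other finger push the whistle off its ledge so that it drops in through the opening. Then draw back and let the flap spring shut. Do not lift the whistle, do not push it onto the closed flap, and leave the bell, the dish and the phone stand where they are.

Things in the scene. Friction and masses are not known exactly. Their poses are not given: they have to be found in the camera images.
- dropbox: Fixed hollow bamboo box, 230 (x) x 140 (y) x 130 mm high, walls and top 6 mm. Origin: centre of underside, z up. Level rimless top at 130 mm. Along box x: fixed strip -115 to -95 mm (robot's end), flap -95 to +35 over an opening 110 mm wide (y +-55), then the bare fixed ledge +37 to +115 (far end), where the whistle lies. Hollow under the ledge too.
- flap (a joint): Darker bamboo flap, 130 (box x) x 106 x 6 mm, flush when shut. Hinged along box y at box x = -95 mm, top level; its free edge, next to the ledge, swings down into the box. 0 = shut, grows (rad) as it is pushed down, stop at 1.2. A spring shuts it in under 1 s and would bear the whistle: opening takes about 0.06 N m near shut, 0.14 N m at 1 rad.
- flap_edge (a point): Middle of the flap's free edge, on its upper face; moves with the flap.
- ledge (a point): Centre of the ledge's upper face, 130 mm above the shelf; 39 mm from the opening (which lies on the box's -x side of it).
- whistle: Orange hard plastic whistle, about 18 g, loose, lying flat on the ledge: 42 mm long (its y, +-21), 24 wide (its x, +-12), 18 high. Round chamber of radius 12 at y = -9 mm; mouthpiece 10 mm wide along the +x side to y = +21. Origin: centre of underside, z up. It lies roughly across the box, +x side away from the opening (within 0.6 rad).
- bell: Chrome bicycle bell, dome 58 mm across, 41 mm high, loose on the shelf beside the box (+y side). Origin: centre of its underside.
- dish: Blue ceramic dish, 100 mm across, 32 mm high, loose on the shelf beside the box (-y side). Origin: centre of its underside.
- stand: Black hard silicone phone stand, 85 x 70 mm, 90 mm high, loose on the shelf beyond the box. Origin: centre of its underside.

How it is judged:
On the way, in this order (a step that is already met when the one before it is completed fails the run):
1. a finger pushes the flap open (over 0.2 rad) while the whistle still lies on the ledge (value of joint flap above 0.2 rad and contact force between the fingers and flap above 0.15 N and contact force between whistle and flap below 0.05 N and x of whistle in the frame of dropbox above 0.035 m and z of whistle in the frame of dropbox above 0.125 m), for 0.2 s.
2. the whistle has dropped at least 30 mm into the box while a finger still holds the flap open (value of joint flap above 0.2 rad and contact force between the fingers and flap above 0.15 N and z of whistle in the frame of dropbox below 0.1 m and x of whistle in the frame of dropbox between -0.115 and 0.115 m and y of whistle in the frame of dropbox between -0.07 and 0.07 m), for 0.05 s.
At the end, for the whole second after the job is handed in: The whistle lies at rest on or near the floor inside the box (its origin under 60 mm above the box's underside), the flap is shut (under 0.05 rad), and the bell, the dish and the stand are within 20 mm of where they began (value of joint flap below 0.05 rad and z of whistle in the frame of dropbox below 0.06 m and x of whistle in the frame of dropbox between -0.115 and 0.115 m and y of whistle in the frame of dropbox between -0.07 and 0.07 m and linear speed of whistle below 0.03 m/s and distance of each of bell, dish, stand from where it was at the start of the episode below 0.02 m); the robot touches nothing.
It fails at once if the whistle is lifted (raised more than 22 mm above the ledge) (z of whistle in the frame of dropbox above 0.152 m).
It fails at once if the whistle is pushed onto the shut flap (value of joint flap below 0.08 rad and x of whistle in the frame of dropbox below 0.022 m and z of whistle in the frame of dropbox above 0.12 m).
It fails at once if the bell, the dish or the stand is moved more than 20 mm (distance of any of bell, dish, stand from where it was at the start of the episode above 0.02 m).
It also fails if it takes over 35 s, if anything falls off the work surface, if the arm or the gripper's body presses on something with over 40 N, if the wrist force passes 120 N, or if a joint passes its speed limit or range.

### The arm

A 7-joint arm with a two-finger parallel gripper is mounted at the origin on the work surface. World frame = base frame: x ahead of the robot, y to its left, z up, the work surface at z = 0. Lengths are in m, angles in rad, forces in N, time in s.
With the tool pointing down it reaches from about 0.4 to 0.85 m from the base axis. Payload 4.5 kg.
Tool frame: the origin (TCP) lies at the very end of the fingers, on their centre line; the grasp point (between the pads) lies 19 mm behind it (tcp_to_grasp is the z of the grasp point in the tool frame, in m); z points along the fingers, y is the line along which they close (so a half turn about z gives the same grasp; the last joint's range is limited). The gripper opens to 88 mm and grips with 3 to 60 N. Pads are 18 mm wide; open, the fingers measure 123 mm over their backs; the gripper's body (75 mm by 187 mm) begins 45 mm behind the grasp point.
Start: joints at [1.203, 0.689, -0.195, 1.565, 0.157, 0.902, -0.215], TCP at [0.244, -0.575, 0.239] pointing down, gripper open.
Joint ranges: [-3.01, 3.01], [-0.46, 2.08], [-1.47, 1.51], [0.13, 2.56], [-1, 4.14], [0.04, 2.09], [-2.66, 2.66]. Speed limits (rad/s): [2.57, 2.57, 3.14, 3.14, 3.14, 3.14, 3.14].

### API

Orientations are given as a unit quaternion [x, y, z, w].
In Python, from plant import * gives the robot as it stands. The module is installed in compiled form; this text tells all that it offers.
- The arm moves only by the shell command python3 -m jog 'ROWS' [OPENING] [FORCE]. ROWS is JSON, a list that holds one entry, the list of rows, each a list of 6 numbers: the shift along the tool's x, y, z in m, then the turn, a rotation vector about the tool's x, y, z in rad. In form: [[[dx, dy, dz, ax, ay, az], ...]]. A call has 1 to 12 rows; each row shifts and turns the commanded pose from where the row before left it, along the tool's axes as they then stand; what a row does not reach is not made up. A row lasts 1/8 s, in which the tool goes at most 62.5 mm and 10.7 degrees, less where a joint would pass 70% of its speed; a pose out of reach is approached as far as the arm can. A call with a gripper value outside its range is refused whole. OPENING is the finger opening in m, from 0 to 0.0881, set as the call begins (- or left out, the last holds). The fingers move at their own pace and stop on an object; FORCE is the grip in N (left out, the last holds). Time passes only in rows, so rows that do not move let the fingers close. It gives the time, the measured TCP pose, the force, the opening and the grip force at its end, in the units of the state.
- get_state(): the state, without advancing time (a new reading comes with each control period).
- snapshot(name): name is "scene" or "top" or "wrist"; returns a dict with "frame" (420x560x3 uint8, red, green, blue), "mtx" (3x3 intrinsics, pixels), "xyz" and "orientation" of the camera in the world; the wrist camera has in their place "mount" (4x4, takes a point from camera to tool coordinates, whose origin is the TCP and whose axes are the flange's). Camera axes: x right, y down, z forward; pixel columns grow to the right and rows downward; lengths in m; the calibration is good to about 2 mm. A picture is of the moment at which its call begins: read the wrist's pose just before it. There is no depth.
- finish_job(): hands the job in; it is judged then, once.
The state is a dict: "clock": time; "q": joint angles; "qd": joint speeds; "joint_torque": joint torques, N m; "tool_pos": TCP position; "eef_rot": TCP orientation; "contact_force": force on the tool from outside, world axes, zero at the start; "moment": the same for the moment, N m; "opening": opening from 0.0 (shut) to 1.0 (fully open); "finger_force": force on a finger pad.
Only numpy, scipy, OpenCV 4.12 (cv2) and the standard library are available. Lean on these libraries where they do the work, as an engineer would, in place of code of your own. Each camera call takes 0.05 s, during which the arm holds its last target. There are 200 camera calls.

## Working session

There is one attempt and no reset: what is moved stays moved. The work goes in short steps, Python scripts to look and compute and a shell command to move; the robot and the scene stay as the last step left them, time stands still between calls to the robot, and variables do not carry over. Pictures are saved under pics/ and viewed, at most 12 in all, crops included, and the job is handed in when it is done.

```bash
mkdir -p pics; python3 - <<'E'
from plant import *
import cv2, numpy as np
s=get_state(); print({k:np.round(v,3).tolist() for k,v in s.items()})
for n in ("scene","top"):
    d=snapshot(n); cv2.imwrite(f"pics/{n}0.png",d["frame"][:,:,::-1]); print(n,d["mtx"],d["xyz"],d["orientation"])
E
```

```text
{'clock': 0.0, 'q': [1.203, 0.69, -0.195, 1.566, 0.157, 0.903, -0.215], 'qd': [0.0, -0.001, 0.0, -0.001, 0.002, -0.001, -0.002], 'joint_torque': [-0.001, -52.756, -1.267, -15.343, -0.053, 0.007, 0.0], 'tool_pos': [0.244, -0.575, 0.238], 'eef_rot': [0.98, 0.2, -0.0, -0.001], 'contact_force': [0.251, 1.038, 0.728], 'moment': [0.018, 0.008, 0.006], 'finger_force': 0.0, 'opening': 0.999}
scene [[427.01714456   0.         276.9148089 ]
 [  0.         427.01714456 205.85442661]
 [  0.           0.           1.        ]] [0.9013873  0.57524839 0.63565198] [ 0.25389041  0.87922502 -0.38715954 -0.11229655]
top [[492.54144155   0.         275.99092939]
 [  0.         492.54144155 206.52705673]
 [  0.           0.           1.        ]] [0.42908705 0.07019163 1.21457107] [ 0.70650414 -0.70351792  0.05824384 -0.05022038]
```

View pics/top0.png

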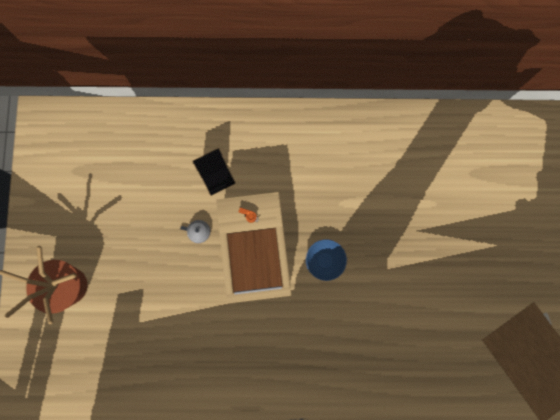

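View pics/scene0.png

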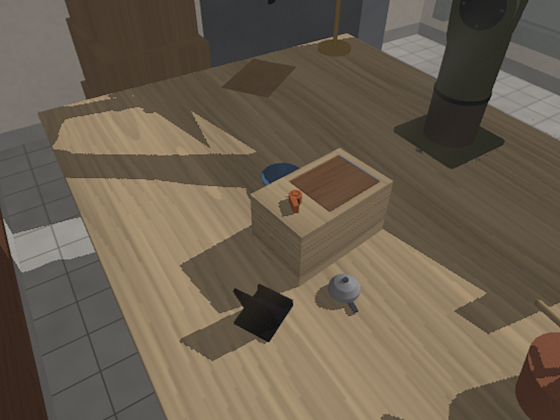

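The top view shows the box top at about (218–290, 193–300), its far end up, with the whistle at (248, 214), bell (199, 232), dish (326, 260) and stand (214, 172). I'll enlarge both views for precise corners.

```bash
python3 - <<'E'
import cv2, numpy as np
a=cv2.imread("pics/top0.png")[180:310,170:300]; b=cv2.imread("pics/scene0.png")[140:270,240:400]
a=cv2.resize(a,None,fx=4.6,fy=4.6,interpolation=cv2.INTER_CUBIC)
cv2.imwrite("pics/topc.png",a)
cv2.imwrite("pics/scenec.png",cv2.resize(b,None,fx=4.6,fy=4.6,interpolation=cv2.INTER_CUBIC))
E
```

```text
(no output)
```

View pics/topc.png

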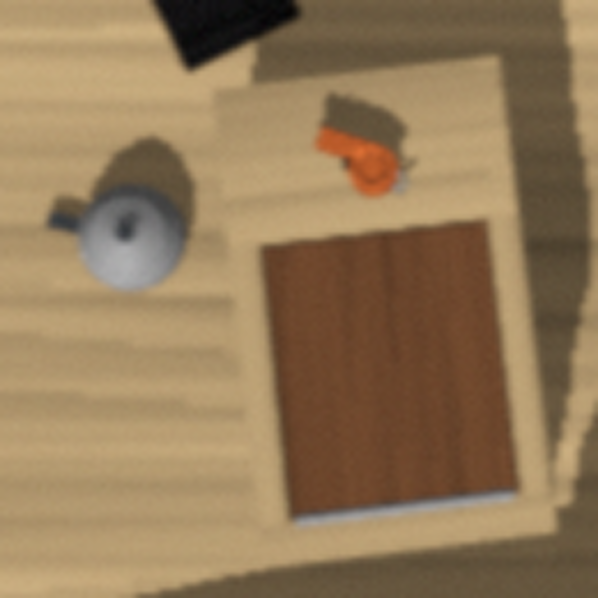

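View pics/scenec.png

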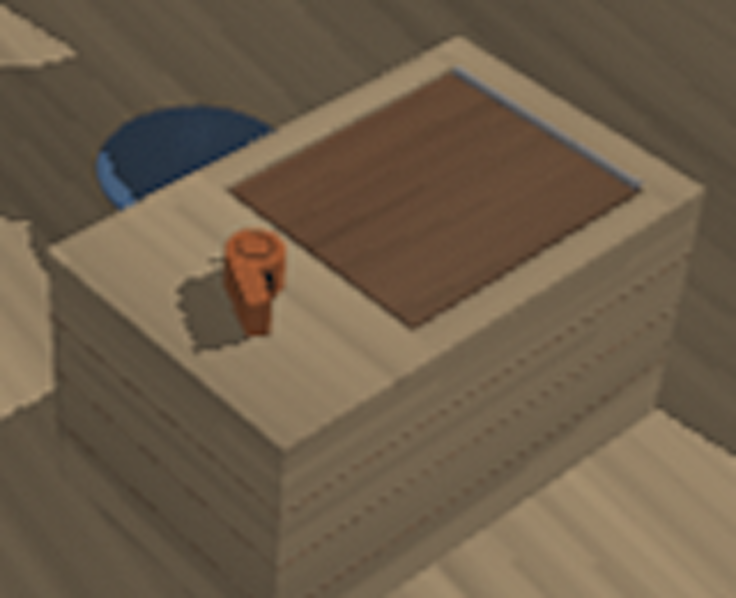

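Corners read: box top and flap in both crops; whistle chamber top at crop (372, 168) / scene crop (255, 245), mouthpiece tip at about (325, 138) / (257, 318).

```bash
cat > h.py <<'E'
import numpy as np
from scipy.spatial.transform import Rotation as R
from scipy.optimize import least_squares
def proj(d,P):
    p=(np.atleast_2d(P)-d["xyz"])@R.from_quat(d["orientation"]).as_matrix()
    q=p@np.array(d["mtx"]).T; return q[:,:2]/q[:,2:]
def ray(d,uv,z):
    v=R.from_quat(d["orientation"]).as_matrix()@np.linalg.inv(d["mtx"])@[*uv,1]
    return np.array(d["xyz"])+v*(z-d["xyz"][2])/v[2]
def un(u,off): return (np.array(u,float)+.5)/4.6-.5+off
E
python3 - <<'E'
from plant import *
from h import *
T=snapshot("top");S=snapshot("scene")
tm=un([(215,92),(500,57),(557,533),(262,246),(487,220),(518,498),(290,523)],(170,180))
tb=np.array([(115,70),(115,-70),(-115,-70),(35,54),(35,-54),(-96,-54),(-96,54)])/1e3
sm=un([(50,250),(283,450),(703,188),(458,37),(230,188),(413,327),(640,186),(453,70)],(240,140))
sb=np.array([(115,-70),(115,70),(-115,70),(-115,-70),(35,-54),(35,54),(-96,54),(-96,-54)])/1e3
def W(p,b,z=.13):
    c,s=np.cos(p[2]),np.sin(p[2]); return np.c_[b@np.array([[c,s],[-s,c]])+p[:2],np.full(len(b),z)]
ft=lambda p:(proj(T,W(p,tb))-tm).ravel(); fs=lambda p:(proj(S,W(p,sb))-sm).ravel()
for f in (ft,fs,lambda p:np.r_[ft(p),fs(p)]):
    r=least_squares(f,[.4,.1,.1],loss="soft_l1"); print(r.x.round(4),np.abs(f(r.x)).max().round(2))
p=r.x; c,s=np.cos(p[2]),np.sin(p[2]); M=np.array([[c,s],[-s,c]])
for d,off,pts in((T,(170,180),[(372,168),(325,138)]),(S,(240,140),[(255,245),(257,312)])):
    a=[M@(ray(d,un(u,off),.148)[:2]-p[:2])*1e3 for u in pts]; print("whistle in box mm",np.round(a,1))
for n,u,z in(("bell",(199,233),.03),("dish",(326,260),.032),("stand",(214,172),.09)): print(n,ray(T,u,z).round(3),(M@(ray(T,u,z)[:2]-p[:2])).round(3))
E
```

```text
[0.5078 0.1088 0.1182] 0.8
[0.5078 0.1093 0.1269] 0.81
[0.5077 0.109  0.1232] 0.86
whistle in box mm [[65.1 -3.1]
 [82.1 17.5]]
whistle in box mm [[64.2 -3.9]
 [88.4 24.9]]
bell [0.547 0.242 0.03 ] [0.055 0.127]
dish [ 0.483 -0.063  0.032] [-0.045 -0.168]
stand [0.684 0.203 0.09 ] [0.186 0.071]
```

Box origin (0.508, 0.109), yaw 0.123 (both cameras agree to about 1 mm). Whistle chamber at box (65, −3.5) mm, yaw about −0.46 in the box. 

Plan: tilt the gripper about 0.34 rad so the near finger reaches about 32 mm below the ledge-level far finger. Yaw the tool to −0.25 in the box, then draw horizontally toward −x. First step is to rise and turn.

```bash
cat > goal.py <<'E'
import sys
from plant import *
from h import *
# goal: B finger's inner tip corner at box (bx,by), height h above the top [mm], tilt th, yaw in box
def goal(bx,by,h,th=.34,yaw=-.25,half=.044,p=(.5077,.109,.1232)):
    a=p[2]+yaw; u=np.array([np.cos(a),np.sin(a),0]); k=np.array([0,0,1.])
    y=np.cos(th)*u+np.sin(th)*k; z=np.sin(th)*u-np.cos(th)*k
    c,s=np.cos(p[2]),np.sin(p[2]); B=np.array([p[0]+c*bx/1e3-s*by/1e3,p[1]+s*bx/1e3+c*by/1e3,.13+h/1e3])
    return B-half*y, np.c_[np.cross(y,z),y,z]
a=[float(x) for x in sys.argv[1:]]
P,G=goal(*a); s=get_state(); C=R.from_quat(s["eef_rot"]).as_matrix()
print("t",round(s["clock"],2),"goal",P.round(4),"at",np.round(s["tool_pos"],4),"F",np.round(s["contact_force"],2),"q",np.round(s["q"],2))
print("d_tool",(C.T@(P-s["tool_pos"])).round(4),"d in goal axes",(G.T@(P-s["tool_pos"])).round(4),"rot",R.from_matrix(C.T@G).as_rotvec().round(3))
E
python3 -m jog '[[[0,0,-0.03,0,0,-0.173],[0,0,-0.03,0,0,-0.173],[0,0,-0.03,0,0,-0.173],[0,0,-0.02,0,0,-0.173],[0,0,0,0,0,-0.173],[0,0,0,0,0,-0.173],[0,0,0,0,0,0]]]' 0.088
python3 goal.py 93 0 70
```

```text
clock: 1.08
tool_pos: [0.2442, -0.5751, 0.3484]
eef_rot: [0.753, 0.659, 0.0, -0.0]
contact_force: [-0.5, -0.0, -0.9]
opening: 0.996
finger_force: 0.0
t 1.07 goal [0.5588 0.1257 0.1853] at [ 0.2442 -0.5751  0.3484] F [-0.54 -0.02 -0.86] q [ 1.37  0.62 -0.5   1.4   0.3   1.2   0.7 ]
d_tool [0.7362 0.219  0.1636] d in goal axes [0.735  0.1563 0.2283] rot [-0.34   0.    -0.006]
```

```bash
python3 -m jog '[[[0.03,0.008,0,0,0,0],[0.055,0.017,0,0,0,0],[0.055,0.017,0,0,0,0],[0.055,0.017,0,0,0,0],[0.055,0.017,0,0,0,0],[0.055,0.017,0,0,0,0],[0.055,0.017,0,0,0,0],[0.055,0.017,0,0,0,0],[0.055,0.017,0,0,0,0],[0.055,0.017,0,0,0,0],[0.055,0.017,0,0,0,0],[0.055,0.017,0,0,0,0]]]'
python3 goal.py 93 0 70
```

```text
clock: 2.58
tool_pos: [0.5213, 0.0304, 0.3487]
eef_rot: [0.753, 0.658, -0.0, 0.0]
contact_force: [-0.1, -0.6, 0.2]
opening: 0.999
finger_force: 0.0
t 2.58 goal [0.5588 0.1257 0.1853] at [0.5213 0.0304 0.3487] F [-0.07 -0.61  0.19] q [ 0.24  0.47 -0.6   1.7   0.3   1.06 -0.6 ]
d_tool [0.0995 0.0243 0.1634] d in goal axes [ 0.0992 -0.0307  0.1624] rot [-0.34   0.002 -0.008]
```

```bash
python3 -m jog '[[[0.045,0.012,0,-0.17,0,-0.004],[0.045,0.012,0,-0.17,0,-0.004],[0.01,0,0,0,0,0],[0,0,0,0,0,0]]]'
python3 goal.py 93 0 70
python3 - <<'E'
from plant import *
import cv2, numpy as np
d=snapshot("scene")["frame"][40:300,180:440,::-1]; w=snapshot("top")["frame"][100:360,140:400,::-1]
cv2.imwrite("pics/a.png",cv2.resize(np.hstack([d,w]),(800,400)))
E
```

```text
clock: 3.08
tool_pos: [0.5572, 0.125, 0.3508]
eef_rot: [0.739, 0.652, 0.111, 0.127]
contact_force: [0.1, -0.4, -0.1]
opening: 0.999
finger_force: 0.0
t 3.08 goal [0.5588 0.1257 0.1853] at [0.5572 0.125  0.3508] F [ 0.05 -0.42 -0.09] q [-0.06  0.39 -0.48  1.87  0.58  0.72 -1.02]
d_tool [ 0.0012 -0.0536  0.1566] d in goal axes [ 0.0009 -0.0537  0.1565] rot [-0.001  0.001  0.003]
```

View pics/a.png

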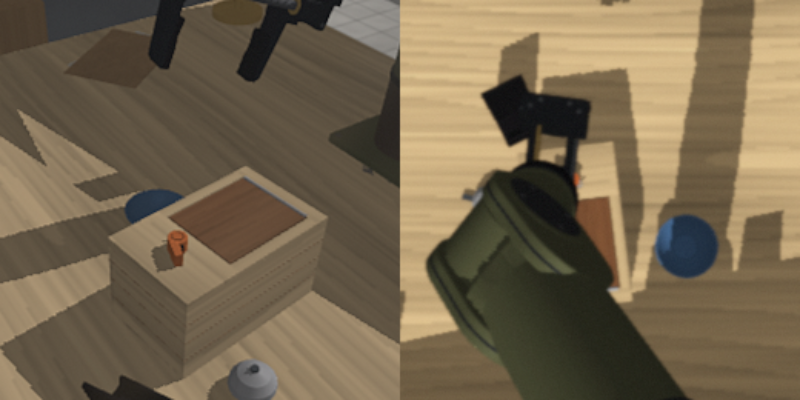

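The arm is over the box; in the scene crop the far finger's tip (165, 65) and near finger's (250, 75) are clear of everything. Descending to 45 mm above.

```bash
python3 -m jog '[[[0,-0.0153,0.0452,0,0,0],[0,-0.0153,0.0452,0,0,0],[0,-0.0153,0.0452,0,0,0],[0,-0.0153,0.0452,0,0,0],[0,0,0,0,0,0]]]'
python3 goal.py 93 0 3
python3 - <<'E'
from plant import *
from goal import goal
E
python3 - <<'E'
from plant import *
from h import *
import cv2
d=snapshot("scene"); s=get_state(); C=R.from_quat(s["eef_rot"]).as_matrix()
im=d["frame"][:,:,::-1].copy()
for o in(.044,-.044,.0615,-.0615):
    for x in(-.009,.009):
        u=proj(d,np.array(s["tool_pos"])+C@[x,o,0])[0]; print(o,x,u.round(1)); cv2.circle(im,(int(u[0]*1+.5),int(u[1]+.5)),1,(0,255,0),-1)
cv2.imwrite("pics/b.png",cv2.resize(im[100:250,220:420],(800,600),interpolation=cv2.INTER_CUBIC))
E
```

```text
clock: 3.8
tool_pos: [0.5588, 0.1212, 0.1571]
eef_rot: [0.739, 0.653, 0.107, 0.128]
contact_force: [-0.7, 1.0, -0.6]
opening: 0.999
finger_force: 0.0
t 3.8 goal [0.5588 0.1257 0.1183] at [0.5588 0.1212 0.1571] F [-0.74  1.04 -0.65] q [-0.41  0.67  0.03  2.12  1.19  0.17 -1.67]
d_tool [ 0.0048 -0.0133  0.0364] d in goal axes [ 0.0044 -0.0135  0.0363] rot [-0.004  0.008  0.004]
0.044 -0.009 [280.2 185.6]
0.044 0.009 [284.9 191.9]
-0.044 -0.009 [321.8 185.6]
-0.044 0.009 [326.8 191.6]
0.0615 -0.009 [271.3 185.6]
0.0615 0.009 [275.9 192. ]
-0.0615 -0.009 [329.5 185.6]
-0.0615 0.009 [334.6 191.5]Traceback (most recent call last):
  File "<stdin>", line 2, in <module>
  File "goal.py", line 11, in <module>
    P,G=goal(*a); s=get_state(); C=R.from_quat(s["eef_rot"]).as_matrix()
        ~~~~^^^^
TypeError: goal() missing 3 required positional arguments: 'bx', 'by', and 'h'
```

View pics/b.png

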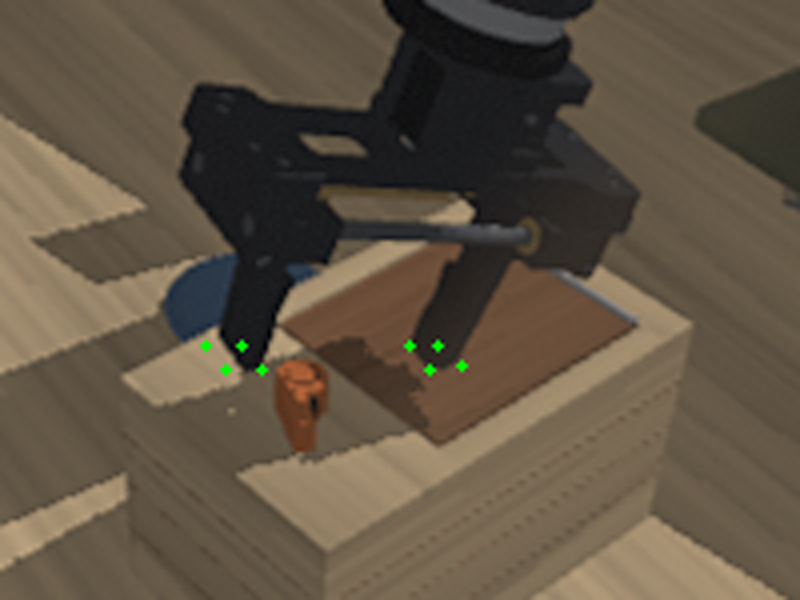

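The fingers' drawn tips match the model dots; the B finger is behind the whistle (chamber at 300, 370) and A is over the flap. The wrist is near its q6 limit and q7 is heading for its stop, so I'll rise a bit and make a half turn of the tool to put q7 back in mid-range.

```bash
sed -i 's/np.c_\[np.cross(y,z),y,z\]/np.c_[-np.cross(y,z),-y,z]/' goal.py
python3 -m jog '[[[0,0.0133,-0.0377,0,0,0],[0,0,0,0,0,-0.17],[0,0,0,0,0,-0.17],[0,0,0,0,0,-0.17],[0,0,0,0,0,-0.17],[0,0,0,0,0,-0.17],[0,0,0,0,0,-0.17],[0,0,0,0,0,-0.17],[0,0,0,0,0,-0.17],[0,0,0,0,0,-0.17],[0,0,0,0,0,-0.17]]]'
python3 -m jog '[[[0,0,0,0,0,-0.17],[0,0,0,0,0,-0.17],[0,0,0,0,0,-0.17],[0,0,0,0,0,-0.17],[0,0,0,0,0,-0.17],[0,0,0,0,0,-0.17],[0,0,0,0,0,-0.17],[0,0,0,0,0,-0.17],[0,0,0,0,0,-0.08],[0,0,0,0,0,0]]]'
python3 goal.py 93 0 42
```

```text
clock: 5.22
tool_pos: [0.5611, 0.1233, 0.2034]
eef_rot: [-0.004, 0.985, -0.022, 0.17]
contact_force: [0.1, -0.3, -0.4]
opening: 0.999
finger_force: 0.0
clock: 6.48
tool_pos: [0.5609, 0.1233, 0.2029]
eef_rot: [-0.65, 0.74, -0.128, 0.113]
contact_force: [-0.7, -0.4, 0.2]
opening: 0.998
finger_force: 0.0
t 6.47 goal [0.5588 0.1257 0.1573] at [0.5609 0.1233 0.2029] F [-0.67 -0.41  0.23] q [ 0.08  0.68 -0.77  2.05  1.28  0.68  1.42]
d_tool [-0.0021  0.0176  0.0421] d in goal axes [-0.0021  0.0174  0.0422] rot [-0.004  0.    -0.002]
```

```bash
python3 -m jog '[[[-0.001,0.009,0.021,0,0,0],[-0.001,0.009,0.021,0,0,0],[0,0,0,0,0,0]]]'
python3 goal.py 94 0 4
```

```text
clock: 6.85
tool_pos: [0.557, 0.1258, 0.1546]
eef_rot: [-0.651, 0.74, -0.127, 0.111]
contact_force: [-0.3, -0.5, 0.6]
opening: 0.999
finger_force: 0.0
t 6.85 goal [0.5598 0.1258 0.1193] at [0.557  0.1258 0.1546] F [-0.29 -0.52  0.61] q [ 0.03  0.76 -0.71  2.1   1.47  0.65  1.23]
d_tool [-0.0004  0.0091  0.0342] d in goal axes [-0.0003  0.0091  0.0342] rot [ 0.    -0.001  0.   ]
```

```bash
python3 -m jog '[[[0,0.0025,0.009,0,0,0],[0,0.0025,0.009,0,0,0],[0,0.0022,0.008,0,0,0],[0,0.0019,0.008,0,0,0],[0,0,0,0,0,0]]]'
python3 goal.py 94 0 4
python3 - <<'E'
from plant import *
from h import *
import cv2
im=snapshot("scene")["frame"][:,:,::-1]
cv2.imwrite("pics/c.png",cv2.resize(im[100:250,220:420],(800,600),interpolation=cv2.INTER_CUBIC))
E
```

```text
clock: 7.48
tool_pos: [0.5597, 0.1263, 0.1184]
eef_rot: [-0.652, 0.739, -0.127, 0.111]
contact_force: [0.9, -0.4, -0.2]
opening: 1.003
finger_force: 0.3
t 7.47 goal [0.5598 0.1258 0.1193] at [0.5597 0.1263 0.1184] F [ 0.87 -0.44 -0.23] q [ 0.02  0.83 -0.69  2.12  1.6   0.66  1.11]
d_tool [ 0.0004 -0.0005 -0.0008] d in goal axes [ 0.0004 -0.0005 -0.0008] rot [ 0.001 -0.001  0.002]
```

View pics/c.png

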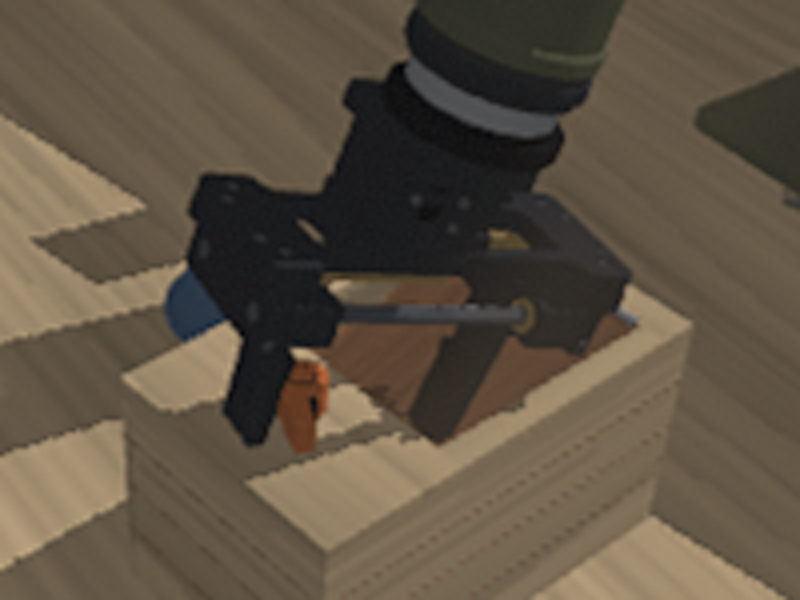

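The flap is open under finger A, the whistle is untouched at crop (305, 405), and finger B stands behind it with its tip at (250, 440). I'll hold briefly, then push.

```bash
python3 -m jog '[[[0,0,0,0,0,0],[0,0,0,0,0,0],[0,0,0,0,0,0],[0.0007,0.0056,-0.002,0,0,0],[0.0007,0.0056,-0.002,0,0,0],[0.0007,0.0056,-0.002,0,0,0],[0.0007,0.0056,-0.002,0,0,0],[0,0,0,0,0,0]]]'
python3 goal.py 70 3 4
python3 - <<'E'
from plant import *
import cv2
im=snapshot("scene")["frame"][:,:,::-1]
cv2.imwrite("pics/d.png",cv2.resize(im[100:250,220:420],(800,600),interpolation=cv2.INTER_CUBIC))
E
```

```text
clock: 8.52
tool_pos: [0.5349, 0.1267, 0.1191]
eef_rot: [-0.653, 0.739, -0.127, 0.111]
contact_force: [-0.0, -0.7, 0.7]
opening: 0.995
finger_force: 0.5
t 8.53 goal [0.5357 0.1258 0.1193] at [0.5349 0.1267 0.1191] F [-0.01 -0.66  0.73] q [ 0.01  0.82 -0.71  2.18  1.66  0.68  1.01]
d_tool [ 0.0008 -0.0008  0.0001] d in goal axes [ 0.0008 -0.0008  0.0001] rot [0.001 0.    0.003]
```

View pics/d.png

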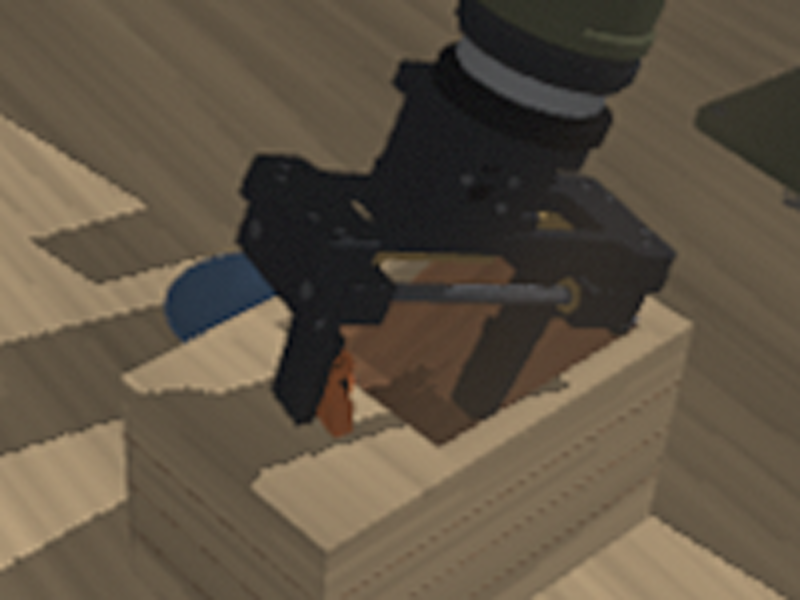

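The whistle (crop 340, 395) is pressed flat to finger B and close to the edge, with the flap held further down. Continuing.

```bash
python3 -m jog '[[[0.001,0.0056,-0.002,0,0,0],[0.001,0.0056,-0.002,0,0,0],[0.001,0.0056,-0.002,0,0,0],[0.001,0.0056,-0.002,0,0,0],[0,0,0,0,0,0],[0,0,0,0,0,0]]]'
python3 goal.py 46 3 4
python3 - <<'E'
from plant import *
import cv2
im=snapshot("scene")["frame"][:,:,::-1]
cv2.imwrite("pics/e.png",cv2.resize(im[100:250,220:420],(800,600),interpolation=cv2.INTER_CUBIC))
E
```

```text
clock: 9.32
tool_pos: [0.5111, 0.1256, 0.1191]
eef_rot: [-0.652, 0.739, -0.127, 0.111]
contact_force: [-0.1, 0.2, 2.4]
opening: 1.001
finger_force: 0.9
t 9.32 goal [0.5118 0.1229 0.1193] at [0.5111 0.1256 0.1191] F [-0.09  0.22  2.42] q [ 0.    0.81 -0.73  2.25  1.71  0.7   0.91]
d_tool [ 0.0026 -0.001   0.0002] d in goal axes [ 0.0026 -0.001   0.0002] rot [ 0.001 -0.     0.003]
```

View pics/e.png

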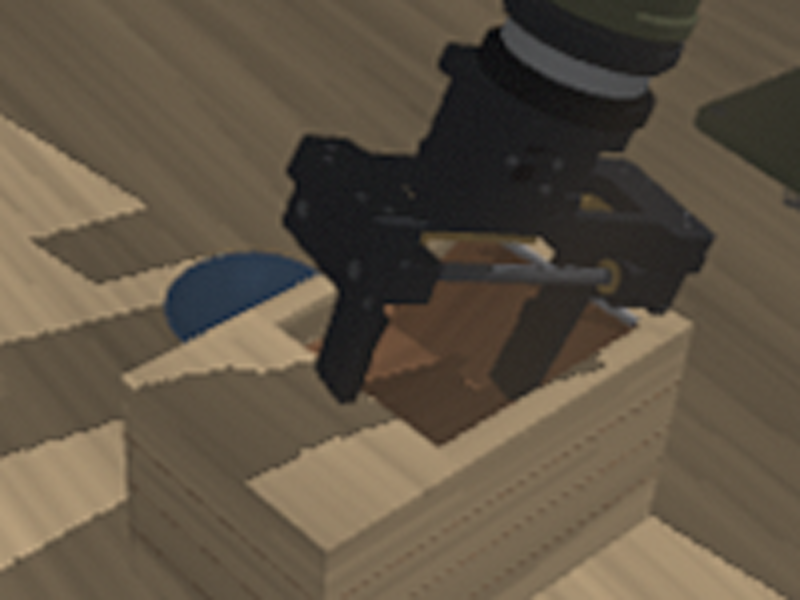

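The whistle has left the ledge. I'll open the flap a little more in case it lies on the slope, and search all cameras for orange.

```bash
python3 -m jog '[[[0.001,0.0045,-0.0016,0,0,0],[0.001,0.0045,-0.0016,0,0,0],[0,0,0,0,0,0],[0,0,0,0,0,0]]]'
cat > o.py <<'E'
from plant import *
import cv2, numpy as np, sys
ims=[]
for n in("scene","top","wrist"):
    f=snapshot(n)["frame"]; h=cv2.cvtColor(f,cv2.COLOR_RGB2HSV)
    m=cv2.inRange(h,(3,200,90),(14,255,255)); k,l,st,c=cv2.connectedComponentsWithStats(m)
    print(n,[(s[4],ci.round().tolist()) for s,ci in zip(st[1:],c[1:]) if s[4]>5]); ims.append(f[:,:,::-1])
s=ims[0][100:250,220:420]; w=ims[2]
cv2.imwrite(f"pics/{sys.argv[1]}.png",np.hstack([cv2.resize(s,(400,300)),cv2.resize(w,(400,300))]))
E
python3 o.py f
```

```text
clock: 9.88
tool_pos: [0.5017, 0.1248, 0.1193]
eef_rot: [-0.652, 0.739, -0.127, 0.112]
contact_force: [0.8, 0.5, 2.2]
opening: 0.999
finger_force: 1.1
scene []
top []
wrist []
```

View pics/f.png

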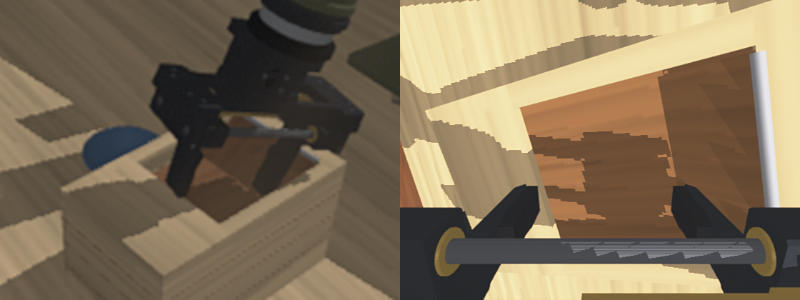

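No orange on the ledge or the flap: the whistle is inside. Drawing straight up.

```bash
python3 -m jog '[[[0,-0.0033,-0.0094,0,0,0],[0,-0.0066,-0.0189,0,0,0],[0,-0.0066,-0.0189,0,0,0],[0,-0.0066,-0.0189,0,0,0],[0,-0.0066,-0.0189,0,0,0],[0,-0.0066,-0.0189,0,0,0],[0,0,0,0,0,0],[0,0,0,0,0,0],[0,0,0,0,0,0],[0,0,0,0,0,0],[0,0,0,0,0,0],[0,0,0,0,0,0]]]'
python3 o.py g
```

```text
clock: 11.52
tool_pos: [0.5015, 0.1249, 0.2292]
eef_rot: [-0.652, 0.739, -0.127, 0.112]
contact_force: [0.2, -0.7, 0.1]
opening: 1.0
finger_force: 0.0
scene []
top []
wrist []
```

View pics/g.png

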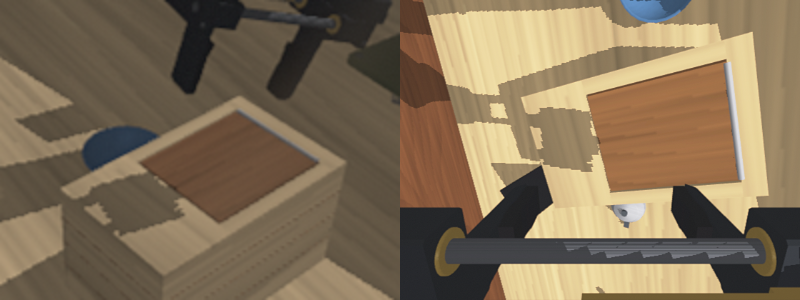

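The flap is flush shut (scene crop about 140–318, 110–222), the top is bare, the bell and dish are in place, and the arm is clear.

```bash
python3 -c "
from plant import *
print(finish_job())"
```

```text
the job is handed in; nothing more can be done
None
```

The job is handed in, with no verdict shown: the whistle dropped through the held-open flap and is out of sight of all cameras, the flap sprang shut, and the arm drew clear; the bell and dish look undisturbed, and the stand was not rechecked.

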